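Tighten the cam joint of a bench riser

TASK

The bench riser lies upside down on the soldering bench with its second leg offered up to the board but not yet drawn home. Take the orange T-handled key out of the tool stand, seat it fully in the cross-shaped socket of the cam beside that leg (red arrow) and turn the cam clockwise until the leg is drawn up close against the board and the joint is firmly tight, without overtightening it. Let go and leave the key standing in the cam, the leg still held tight, and the other things where they are.

Things in the scene. Friction and masses are not known exactly. Their poses are not given: they have to be found in the camera images.
- riser: The riser's grey top board, face down and held still: 290 x 180 x 34 mm. Origin on the bench straight below the cam's axis; x runs along the board towards the joint, z up. The end face that meets the loose leg is at x = +40 mm; the other end, with the first leg fitted (22 mm thick, 70 mm tall), at x = -250 mm.
- riser_joint (a point): Middle of the top edge of the board's joint face (34 mm above the bench); same axes as the board.
- leg: The loose second leg, a pale wood panel standing upright at the board's end: 22 mm thick (x), 180 mm wide (y), 70 mm tall, about 0.45 kg, origin at the centre of its underside. Two dowels and the headed stud stand out of its -x face into the board; the stud's head lies inside the open cam. How far the stud is screwed in differs by up to 3 mm each time.
- leg_joint (a point): Middle of the leg's face that meets the board, 34 mm above the bench, same axes as the leg. At the start it stands about 2 mm off riser_joint; it comes up to it when the joint is closed.
- cam: Steel cam lock by the loose leg, 39 mm across, flush in the board. Origin on its axis at bench height, z up, x towards the red arrow on its top (at the leg when open). It turns about z: clockwise from above it takes the stud's head, draws the leg up and clamps. It comes tight somewhere from 1.3 to 2.7 rad past arrow-at-the-leg, within a last 0.1 to 0.2 rad, and stays where it is left.
- cam_socket (a point): Centre of the mouth of the cam's cross-shaped socket, 34 mm above the bench; axes as the cam. Two crossed slots along x and y, 24 mm long, 6.4 mm wide, 12 mm deep (floor 22 mm above the bench). Torque at the key: about 0.1 N m turning freely (less when held still), 0.15 drawing the leg up, 0.2 to 0.4 held still means firmly tight; 0.5 and more is too much.
- key_grip (a point): Centre of the orange key's handle bar: 64 mm (x) by 16 mm (y) by 18 mm tall; z runs up the shank. At the foot two crossed blades along x and y, 22 mm over all, 5 mm thick, the last 4 mm tapering; the tip is 75 mm below this point. 0.11 kg. In the stand the bar's centre is 87 mm above the bench, seated in the cam 97 mm. Fits the cam in any quarter turn with 0.06 rad of play.
- key_tip (a point): Centre of the orange key's tip; same axes as the key.
- stand: Fixed wooden tool stand, 150 mm (x) by 48 mm (y), 46 mm tall, origin at the centre of its underside. Two square holes, 34 mm deep and 23 mm wide, at x = -40 and +40 mm hold the orange key and the blue spare key, bars along the stand's x; either key may be in either hole.
- spare_grip (a point): Centre of the handle bar (56 mm by 16 mm by 18 mm) of the smaller blue spare key, in the other hole of the stand. Leave it there.
- spool_center (a point): Centre of a small solder spool, 54 mm across, 40 mm tall, standing on the bench. Leave it.
- screwdriver_grip (a point): Middle of the handle of a blue screwdriver, 160 mm long, lying on the bench. Leave it.
- flask_center (a point): Centre of a dark steel drinking flask, 72 mm across, 190 mm tall, standing on the bench. Leave it.
There are look-alikes about, which are no part of the job. What is shaped like the leg but purple, turquoise or yellow is not meant.

How it is judged:
On the way, in this order (a step that is already met when the one before it is completed fails the run):
1. the orange key is seated in the cam's socket (tip within 3 mm of the axis and 4 mm of the floor) (horizontal distance between key_tip and cam_socket below 0.003 m and z of key_tip in the frame of cam below 0.026 m and angle between key_grip's own z axis and vertical below 0.15 rad), for 0.2 s.
2. the cam has drawn the leg up against the board and clamps it (x of leg_joint in the frame of riser_joint below 0.001 m and contact force between cam and leg above 12 N), for 0.2 s.
At the end, for the whole second after the job is handed in: the leg is closed up to the board (gap under 1 mm) and at rest, the cam clamps its stud with 10 to 70 N, and the orange key is left standing in the cam's socket, within 5 mm of its floor and 0.25 rad of upright (x of leg_joint in the frame of riser_joint below 0.001 m and contact force between cam and leg between 10 and 70 N and horizontal distance between key_tip and cam_socket below 0.004 m and z of key_tip in the frame of cam below 0.027 m and angle between key_grip's own z axis and vertical below 0.25 rad and linear speed of leg below 0.01 m/s); the robot touches nothing.
It fails at once if the joint is overtightened: the cam pulls the stud with more than 90 N (contact force between cam and leg above 90 N).
It fails at once if the spare key is moved by more than 15 mm (distance of spare_grip from where it was at the start of the episode above 0.015 m).
It fails at once if the solder spool, the screwdriver or the flask is moved by more than 15 mm (distance of any of spool_center, screwdriver_grip, flask_center from where it was at the start of the episode above 0.015 m).
It also fails if it takes over 64 s, if anything falls off the work surface, if the arm or the gripper's body presses on something with over 40 N, if the wrist force passes 120 N, or if a joint passes its speed limit or range.

ROBOT

A 6-joint arm with a two-finger parallel gripper is mounted at the origin on the work surface. World frame = base frame: x ahead of the robot, y to its left, z up, the work surface at z = 0. Lengths are in m, angles in rad, forces in N, time in s.
With the tool pointing down it reaches from about 0.425 to 0.95 m from the base axis. Payload 3.5 kg.
Tool frame: the origin (TCP) lies between the finger pads; the fingertips stand 25 mm ahead of it and the grasp point (between the pads) lies 6 mm ahead of it (ctrl.finger_overhang is the distance from the TCP to the fingertips, in m); x points along the fingers, y is the direction in which the jaws open and shut, and the axes are right-handed (so a half turn about x gives the same grasp; the last joint's range is limited). The gripper opens to 85 mm and grips with 20 to 120 N. Pads are 22 mm wide; open, the fingers measure 114 mm over their backs; the gripper's body (76 mm by 85 mm) begins 54 mm behind the grasp point. The pads swing forward as they close: fully open they stand 13 mm farther back than shut.
Start: joints at [-1.285, 0.286, 1.577, -0, 1.279, -0.15], TCP at [0.285, -0.612, 0.256] pointing down, gripper open.
Joint ranges: [-2.77, 2.77], [-0.9, 2.22], [0.21, 2.48], [-1.53, 4.67], [0.24, 2.81], [-2.84, 2.84]. Speed limits (rad/s): [2.79, 2.79, 3.14, 3.14, 3.14, 3.14].

INTERFACE

Orientations are given as a unit quaternion [x, y, z, w].
In Python, from plant import ctrl gives the robot as it stands.
- The arm moves only by the tool play_rows, never from a script. Its argument "targets" is a list of rows, each an object with "delta_pos": the shift along the world's x, y, z normalised to -1 to 1, where 1 is 1000 mm, a list of three; "delta_rot": the turn, a rotation vector about the world's x, y, z normalised to -1 to 1, where 1 is pi rad, a list of three; "claw": the finger opening in mm, from 0 to 85.4. In form: [{"delta_pos": [tx, ty, tz], "delta_rot": [wx, wy, wz], "claw": claw}, ...]. A call has 1 to 20 rows; each row is the pose to reach, as a shift and turn from the pose measured when the call began, turning the shorter way round; what a row does not reach only later rows make up. A row lasts 1/12 s, in which the tool goes at most 41.7 mm and 7.16 degrees, less where a joint would pass 70% of its speed; a pose out of reach is approached as far as the arm can. A call with a number of a shift or a turn outside -1 to 1 is refused whole. A call with a gripper value outside its range is refused whole. The fingers move at their own pace and stop on an object; "newtons" is the grip in N (left out, the last holds). Time passes only in rows, so rows that repeat a pose let the fingers close. It gives the time, the measured TCP pose, the force and the opening at its end, in the units of the state.
- ctrl.get_state(): the state, without advancing time (a new reading comes with each control period).
- ctrl.read_camera(name): name is "scene" or "top" or "wrist"; returns the picture (400x640x3 uint8, blue, green, red); there is no depth.
- ctrl.calibration(name): a dict with "fx", "fy", "cx", "cy" (pixels), "camera_from_world" (4x4, takes a point from world to camera coordinates). Camera axes: x right, y down, z forward; pixel columns grow to the right and rows downward; lengths in m; the calibration is good to about 2 mm. The wrist camera is an equidistant fisheye: a pixel r from the principal point sees the ray r / f radians off the axis. A picture is of the moment at which its call begins: read the wrist's pose just before it. calibration takes no time and is no camera call; for the wrist camera it gives the pose at the moment of the call.
- ctrl.sign_off(): hands the job in, once; it reports no verdict.
The state is a dict: "time": time; "qpos": joint angles; "dq": joint speeds; "joint_efforts": joint torques, N m; "eef_pos": TCP position; "tcp_rot": TCP orientation; "contact_force": force on the tool from outside, world axes, zero at the start; "wrist_torque": the same for the moment, N m; "opening": opening from 0.0 (shut) to 1.0 (fully open).
Only numpy, scipy, OpenCV 4.12 (cv2) and the standard library are available. Lean on these libraries where they do the work, as an engineer would, in place of code of your own. Each camera call takes 0.05 s, during which the arm holds its last target. There are 200 camera calls.

## Working session

There is one attempt and no reset: what is moved stays moved. The work goes in short steps, Python scripts to look and compute and a tool call to move; the robot and the scene stay as the last step left them, time stands still between calls to the robot, and variables do not carry over. Pictures are saved under pics/ and viewed, about 8 in all and at most 12, crops included, and the job is handed in when it is done.

Besides the shell and the picture viewer there is one more tool, called after "Request:" as name(argument=value, ...), one argument or row to a line, values as JSON. play_rows: Moves the arm, as the interface text tells. Its arguments: {"type":"object","properties":{"targets":{"type":"array"},"newtons":{"type":"number"}},"required":["targets"]}

```bash
mkdir -p pics; ls; cat > h.py <<'E'
import cv2,numpy as np
from plant import ctrl
def ray(name,u,v,cal=None):
    c=cal or ctrl.calibration(name); T=np.array(c["camera_from_world"])
    x=(u-c["cx"])/c["fx"]; y=(v-c["cy"])/c["fy"]
    if name=="wrist":
        r=np.hypot(x,y); d=np.array([np.sin(r)*x/r,np.sin(r)*y/r,np.cos(r)]) if r>0 else np.array([0,0,1.])
    else: d=np.array([x,y,1.])
    R=T[:3,:3]; return -R.T@T[:3,3], R.T@d
def at_z(name,u,v,z,cal=None):
    o,d=ray(name,u,v,cal); return o+d*(z-o[2])/d[2]
def proj(name,p,cal=None):
    c=cal or ctrl.calibration(name); T=np.array(c["camera_from_world"]); q=T[:3,:3]@p+T[:3,3]
    if name=="wrist":
        r=np.hypot(q[0],q[1]); t=np.arctan2(r,q[2]); q=np.array([q[0]/r*t,q[1]/r*t,1])
    return np.array([c["fx"]*q[0]/q[2]+c["cx"],c["fy"]*q[1]/q[2]+c["cy"]])
E
python3 - <<'E'
from h import *
for n in("top","scene"): cv2.imwrite(f"pics/{n}0.png",ctrl.read_camera(n))
print(ctrl.get_state())
for n in("top","scene"):
    c=ctrl.calibration(n);print(n,c["fx"],np.round(ray(n,320,200)[0],3),np.round(ray(n,320,200)[1],3))
E
```

```text
pics
{'time': 0.1, 'qpos': array([-1.28501380e+00,  2.87099332e-01,  1.57804437e+00,  2.32934356e-06,
        1.27863367e+00, -1.49999743e-01]), 'dq': array([ 0.00061475, -0.00068702, -0.00139198,  0.00126178,  0.00094378,
        0.00057472]), 'joint_efforts': array([ 1.41307100e-03, -4.07297230e+01, -2.93699741e+01, -1.25263109e-04,
        3.41068851e-03, -8.74308796e-06]), 'eef_pos': array([ 0.28480045, -0.61136481,  0.25506316]), 'tcp_rot': array([-0.69033562, -0.15362642,  0.69043884, -0.15208504]), 'contact_force': array([-0.40254526, -0.06660703,  0.83291675]), 'wrist_torque': array([-0.0181519 , -0.0552213 , -0.01308167]), 'opening': 1.0000880010581445}
top 413.70620902255536 [0.433 0.006 1.162] [ 0.079  0.022 -0.997]
scene 390.30269948586937 [ 0.916 -0.482  0.806] [-0.423  0.532 -0.734]
```

View pics/top0.png

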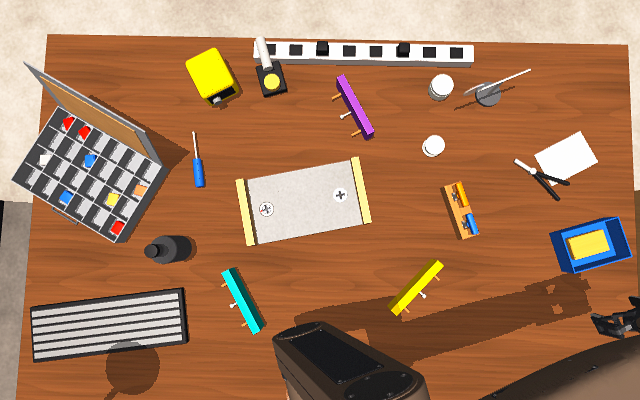

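View pics/scene0.png

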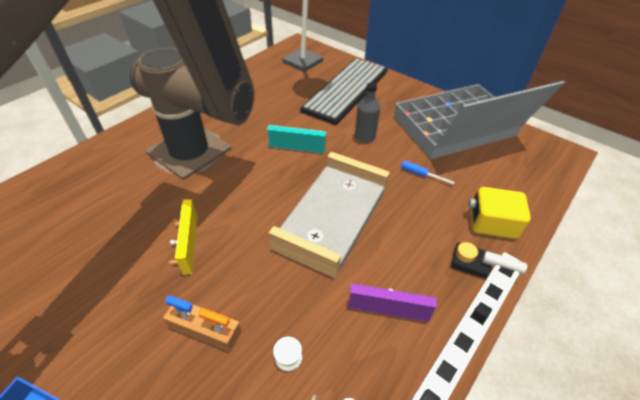

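The top view shows the board between its two pale legs. The cams are at (266,209) and (340,195), the stand is at (461,210) with the orange key at about (459,195) and the blue at (470,223). The look-alike legs are purple (355,107), turquoise (241,300) and yellow (417,288). I'll take one close crop of the cams and stand.

```bash
python3 - <<'E'
from h import *
im=cv2.imread("pics/top0.png")
a=cv2.resize(im[150:250,230:380],None,fx=5.2,fy=5.2,interpolation=cv2.INTER_CUBIC)[:, :780]
cv2.imwrite("pics/c1.png",a)
b=cv2.resize(im[170:250,430:490],None,fx=7,fy=7,interpolation=cv2.INTER_CUBIC)
sc=cv2.imread("pics/scene0.png")
d=cv2.resize(sc[285:355,155:245],None,fx=4,fy=4,interpolation=cv2.INTER_CUBIC)
o=np.zeros((560,420+360,3),np.uint8);o[:560,:420]=b;o[:280,420:]=d;cv2.imwrite("pics/c2.png",o)
for p in [(266,209),(340,195)]: print(at_z("top",*p,.034))
for p in [(459,195),(470,223)]: print(at_z("top",*p,.096))
E
```

```text
[0.49419758 0.17771863 0.034     ]
[ 0.53728857 -0.02373295  0.034     ]
[ 0.53858041 -0.3287329   0.096     ]
[ 0.46714862 -0.35646011  0.096     ]
```

View pics/c1.png

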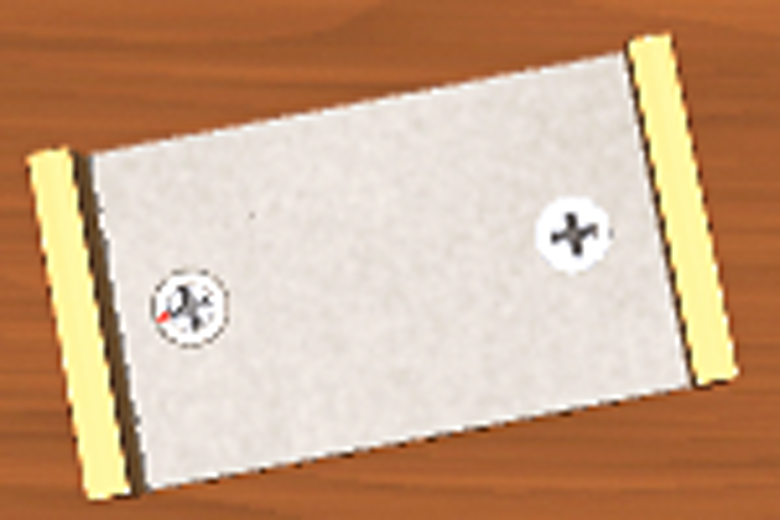

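View pics/c2.png

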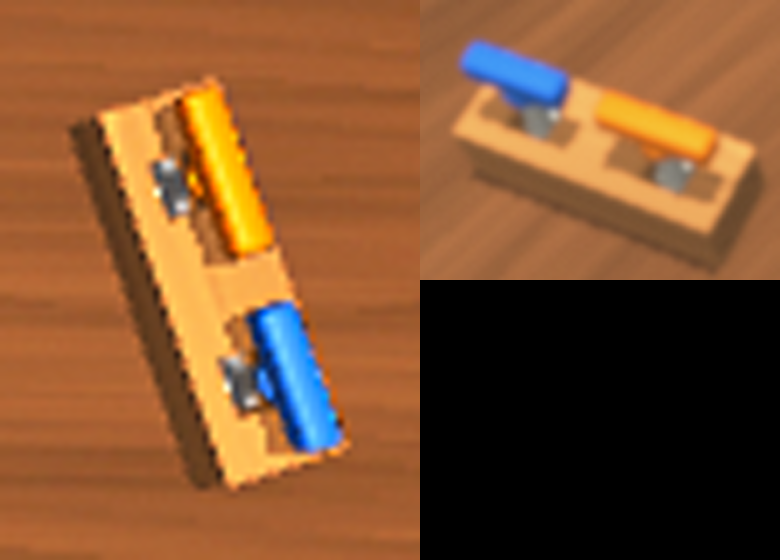

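The orange key is in the +x hole of the stand, and the red-arrow cam with the loose leg is the left one, at pixel (266.5,209). Next I'll work out the grasp pose and the last joint's budget.

```bash
cat >> h.py <<'E'
from scipy.spatial.transform import Rotation as Ro
def yaw():
    s=ctrl.get_state(); y=Ro.from_quat(s["tcp_rot"]).as_matrix()[:,1]; return np.arctan2(y[1],y[0])
E
python3 - <<'E'
from h import *
s=ctrl.get_state();print(Ro.from_quat(s["tcp_rot"]).as_matrix().round(3),"yaw",yaw(), "q1",s["qpos"][0])
f=lambda cx,cy:(430+cx/7,170+cy/7)
e1=at_z("top",*f(201,92),.096);e2=at_z("top",*f(254,250),.096);print("orange",e1,e2,(e1+e2)/2,np.linalg.norm(e1-e2),np.arctan2(*(e1-e2)[[1,0]]))
b1=at_z("top",*f(270,305),.096);b2=at_z("top",*f(323,447),.096);print("blue",(b1+b2)/2)
print("pitch",np.linalg.norm((e1+e2-b1-b2)/2), np.arctan2(*((e1+e2)-(b1+b2))[[1,0]]))
g=lambda cx,cy:at_z("top",230+cx/5.2,150+cy/5.2,.034)
print("cam",g(190,308),"other",g(573,235))
A=g(190,308)-g(573,235);print("axis",np.arctan2(A[1],A[0]),np.linalg.norm(A)); B=g(160,318)-g(190,308);print("arrow",np.arctan2(B[1],B[0]),np.linalg.norm(B))
c=ctrl.calibration("wrist");T=np.array(c["camera_from_world"]);print("wrist cam",-T[:3,:3].T@T[:3,3],T[2,:3],c["fx"],c["cx"],c["cy"])
E
```

```text
[[-0.001  0.422 -0.907]
 [ 0.002 -0.907 -0.422]
 [-1.    -0.002 -0.   ]] yaw -1.1350143754121267 q1 -1.285013800509767
orange [ 0.5693565  -0.32814591  0.096     ] [ 0.5113244  -0.34726503  0.096     ] [ 0.54034045 -0.33770547  0.096     ] 0.06110044658854258 0.31825834488390947
blue [ 0.46552217 -0.3624387   0.096     ]
pitch 0.07880042637594271 0.3192681099261125
cam [0.49360059 0.17622117 0.034     ] other [ 0.53677214 -0.02426985  0.034     ]
axis 1.7828870374252734 0.2050863995601203
arrow 1.9170816493668525 0.016587884533307173
wrist cam [ 0.35260212 -0.5806234   0.37156464] [-0.26634481 -0.12068461 -0.95629267] 309.70691628693146 323.76235147954065 201.63210609882043
```

Request:
play_rows(
  targets=[
    {"delta_pos": [0.03,0.03,0],"delta_rot": [0,0,0.04],"claw": 85},
    {"delta_pos": [0.06,0.06,0],"delta_rot": [0,0,0.08],"claw": 85},
    {"delta_pos": [0.085,0.09,0],"delta_rot": [0,0,0.12],"claw": 85},
    {"delta_pos": [0.11,0.12,0],"delta_rot": [0,0,0.16],"claw": 85},
    {"delta_pos": [0.14,0.15,0],"delta_rot": [0,0,0.2],"claw": 85},
    {"delta_pos": [0.165,0.175,0],"delta_rot": [0,0,0.24],"claw": 85},
    {"delta_pos": [0.19,0.205,0],"delta_rot": [0,0,0.28],"claw": 85},
    {"delta_pos": [0.22,0.235,0],"delta_rot": [0,0,0.32],"claw": 85},
    {"delta_pos": [0.24,0.255,0],"delta_rot": [0,0,0.36],"claw": 85},
    {"delta_pos": [0.255,0.2735,0],"delta_rot": [0,0,0.4],"claw": 85},
    {"delta_pos": [0.255,0.2735,0],"delta_rot": [0,0,0.44],"claw": 85},
    {"delta_pos": [0.255,0.2735,0],"delta_rot": [0,0,0.48],"claw": 85},
    {"delta_pos": [0.255,0.2735,0],"delta_rot": [0,0,0.52],"claw": 85},
    {"delta_pos": [0.255,0.2735,0],"delta_rot": [0,0,0.56],"claw": 85},
    {"delta_pos": [0.255,0.2735,0],"delta_rot": [0,0,0.6],"claw": 85},
    {"delta_pos": [0.255,0.2735,0],"delta_rot": [0,0,0.64],"claw": 85},
    {"delta_pos": [0.255,0.2735,0],"delta_rot": [0,0,0.68],"claw": 85},
    {"delta_pos": [0.255,0.2735,0],"delta_rot": [0,0,0.72],"claw": 85},
    {"delta_pos": [0.255,0.2735,0],"delta_rot": [0,0,0.76],"claw": 85},
    {"delta_pos": [0.255,0.2735,0],"delta_rot": [0,0,0.8],"claw": 85},
  ],
)

```text
time: 1.77
eef_pos: [0.5395, -0.3376, 0.2543]
tcp_rot: [0.07, 0.704, -0.071, 0.703]
contact_force: [-0.7, 0.2, -0.1]
opening: 0.997
```

```bash
python3 -c "
from h import *
print(yaw(),1.889-yaw(),(1.889-yaw())/np.pi,ctrl.get_state()['eef_pos'],ctrl.get_state()['qpos'])"
```

```text
1.3711786485729789 0.5178213514270211 0.16482765543627179 [ 0.53954098 -0.33761351  0.25427412] [-0.7176133   0.20488251  1.67813551 -0.00212859  1.25917463 -2.08813759]
```

Request:
play_rows(
  targets=[
    {"delta_pos": [0,0,-0.01],"delta_rot": [0,0,0.04],"claw": 85},
    {"delta_pos": [0,0,-0.02],"delta_rot": [0,0,0.08],"claw": 85},
    {"delta_pos": [0,0,-0.03],"delta_rot": [0,0,0.12],"claw": 85},
    {"delta_pos": [0,0,-0.04],"delta_rot": [0,0,0.165],"claw": 85},
    {"delta_pos": [0,0,-0.04],"delta_rot": [0,0,0.165],"claw": 85},
    {"delta_pos": [0,0,-0.04],"delta_rot": [0,0,0.165],"claw": 85},
  ],
)

```text
time: 2.27
eef_pos: [0.539, -0.3372, 0.2131]
tcp_rot: [-0.111, 0.699, 0.112, 0.697]
contact_force: [-0.2, -0.2, 0.9]
opening: 0.992
```

```bash
python3 - <<'E'
from h import *
import pickle
c=ctrl.calibration("wrist");im=ctrl.read_camera("wrist");s=ctrl.get_state();pickle.dump((c,s),open("w1.pkl","wb"))
cv2.imwrite("pics/w1.png",im);print(yaw(),s["eef_pos"],s["qpos"][5],proj("wrist",np.array([.5403,-.3377,.096]),c))
E
```

```text
1.8869422859259644 [ 0.53946662 -0.33752287  0.21413319] -2.6037082061682377 [322.8956811 207.2984086]
```

View pics/w1.png

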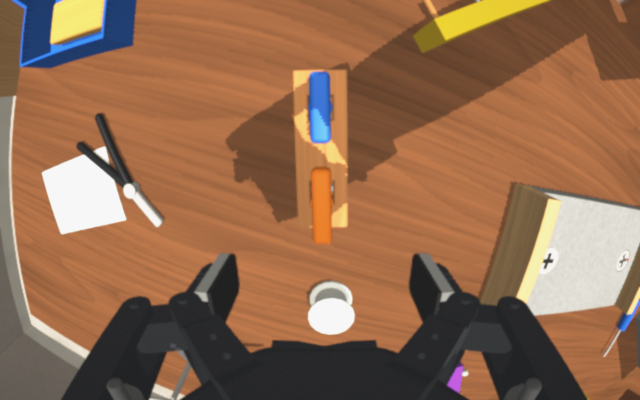

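The wrist view shows the orange bar running from (320,168) to (322,243). Its centre (321,205.5) is within 2 px of the prediction, and the blue key is farther up at (320,107). I'll descend and grip.

Request:
play_rows(
  targets=[
    {"delta_pos": [0.0,0,-0.03],"delta_rot": [0,0,0],"claw": 85},
    {"delta_pos": [0.001,0,-0.06],"delta_rot": [0,0,0],"claw": 70},
    {"delta_pos": [0.001,0,-0.09],"delta_rot": [0,0,0],"claw": 60},
    {"delta_pos": [0.001,0,-0.11],"delta_rot": [0,0,0],"claw": 50},
    {"delta_pos": [0.001,0,-0.119],"delta_rot": [0,0,0],"claw": 50},
    {"delta_pos": [0.001,0,-0.119],"delta_rot": [0,0,0],"claw": 50},
    {"delta_pos": [0.001,0,-0.119],"delta_rot": [0,0,0],"claw": 10},
    {"delta_pos": [0.001,0,-0.119],"delta_rot": [0,0,0],"claw": 10},
    {"delta_pos": [0.001,0,-0.119],"delta_rot": [0,0,0],"claw": 10},
    {"delta_pos": [0.001,0,-0.119],"delta_rot": [0,0,0],"claw": 10},
    {"delta_pos": [0.001,0,-0.119],"delta_rot": [0,0,0],"claw": 10},
    {"delta_pos": [0.001,0,-0.119],"delta_rot": [0,0,0],"claw": 10},
  ],
  newtons=80,
)

```text
time: 3.32
eef_pos: [0.5419, -0.3387, 0.0981]
tcp_rot: [-0.113, 0.698, 0.109, 0.699]
contact_force: [-0.2, 1.1, 7.0]
opening: 0.183
```

```bash
python3 -c "
from h import *
s=ctrl.get_state();print(yaw(),s['eef_pos'],s['contact_force'],s['wrist_torque'],s['opening']*85.4, Ro.from_quat(s['tcp_rot']).as_matrix()[:,0])"
```

```text
1.8867289248515222 [ 0.54189207 -0.33873038  0.09809927] [-0.18029731  1.13658145  6.97711449] [0.12389613 0.01692125 0.05382433] 15.59361430975332 [ 0.00243918 -0.00473226 -0.99998583]
```

Gripped at 15.6 mm, which fits the 16 mm bar. Lift.

Request:
play_rows(
  targets=[
    {"delta_pos": [0,0,0.015],"delta_rot": [0,0,0],"claw": 10},
    {"delta_pos": [0,0,0.035],"delta_rot": [0,0,0],"claw": 10},
    {"delta_pos": [0,0,0.06],"delta_rot": [0,0,0],"claw": 10},
    {"delta_pos": [0,0,0.09],"delta_rot": [0,0,0],"claw": 10},
    {"delta_pos": [-0.002,0.03,0.115],"delta_rot": [0,0,0],"claw": 10},
    {"delta_pos": [-0.005,0.065,0.13],"delta_rot": [0,0,0],"claw": 10},
    {"delta_pos": [-0.008,0.1,0.13],"delta_rot": [0,0,0],"claw": 10},
    {"delta_pos": [-0.011,0.135,0.13],"delta_rot": [0,0,0],"claw": 10},
    {"delta_pos": [-0.014,0.17,0.13],"delta_rot": [0,0,0],"claw": 10},
    {"delta_pos": [-0.018,0.205,0.13],"delta_rot": [0,0,0],"claw": 10},
    {"delta_pos": [-0.021,0.24,0.13],"delta_rot": [0,0,0],"claw": 10},
    {"delta_pos": [-0.025,0.275,0.13],"delta_rot": [0,0,0],"claw": 10},
    {"delta_pos": [-0.028,0.31,0.13],"delta_rot": [0,0,-0.01],"claw": 10},
    {"delta_pos": [-0.031,0.345,0.13],"delta_rot": [0,0,-0.02],"claw": 10},
    {"delta_pos": [-0.034,0.375,0.13],"delta_rot": [0,0,-0.033],"claw": 10},
    {"delta_pos": [-0.036,0.4,0.13],"delta_rot": [0,0,-0.033],"claw": 10},
    {"delta_pos": [-0.038,0.415,0.13],"delta_rot": [0,0,-0.033],"claw": 10},
    {"delta_pos": [-0.038,0.415,0.13],"delta_rot": [0,0,-0.033],"claw": 10},
  ],
)

```text
time: 4.82
eef_pos: [0.5029, 0.0789, 0.228]
tcp_rot: [-0.078, 0.703, 0.075, 0.703]
contact_force: [0.6, 0.2, -0.2]
opening: 0.177
```

```bash
python3 - <<'E'
from h import *
import pickle
c=ctrl.calibration("wrist");w=ctrl.read_camera("wrist");sc=ctrl.read_camera("scene");tp=ctrl.read_camera("top");s=ctrl.get_state();pickle.dump((c,s),open("w2.pkl","wb"))
cv2.imwrite("pics/w2.png",w);cv2.imwrite("pics/s2.png",sc);cv2.imwrite("pics/t2.png",tp)
print(yaw(),s["eef_pos"],s["qpos"][5],s['contact_force'],s['opening']*85.4,proj("wrist",np.array([.4936,.1762,.034]),c))
e=s["eef_pos"];u,v=proj("scene",e-[0,0,.04]);u=int(np.clip(u,100,540));v=int(np.clip(v,75,325));print(u,v)
W=cv2.resize(w[80:280,220:420],None,fx=2.2,fy=2.2,interpolation=cv2.INTER_CUBIC)
S=cv2.resize(sc[v-60:v+60,u-50:u+50],(366,440),interpolation=cv2.INTER_CUBIC)
cv2.imwrite("pics/c3.png",np.hstack([W[:440],S]))
E
```

```text
1.7832994028297582 [0.50378453 0.07590964 0.22806765] -1.828533454989706 [-0.08826026  0.66345836 -1.01511391] 15.266622603042137 [415.32870625 194.01929025]
331 162
```

View pics/c3.png

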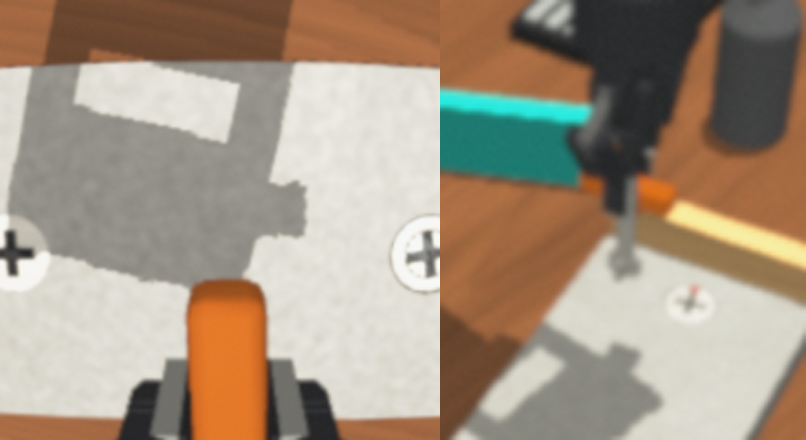

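```bash
python3 - <<'E'
from h import *
import pickle
c,s=pickle.load(open("w2.pkl","rb"))
w=cv2.imread("pics/w2.png");sc=cv2.imread("pics/s2.png")
R=Ro.from_quat(s["tcp_rot"]).as_matrix();e=s["eef_pos"]
print("tip pred scene",proj("scene",e+R[:,0]*(.075-.011+.0)+0), "x axis",R[:,0], proj("scene",e+R[:,0]*.086))
print("cam wrist",at_z("wrist",415.5,195.5,.034,c))
W=cv2.resize(w[170:220,390:440],None,fx=8,fy=8,interpolation=cv2.INTER_CUBIC)
S=cv2.resize(sc[130:190,305:355],None,fx=8,fy=8,interpolation=cv2.INTER_CUBIC)[80:480]
cv2.imwrite("pics/c4.png",np.hstack([W,S]))
E
```

```text
tip pred scene [330.80048993 170.3726725 ] x axis [ 0.00190148 -0.00550403 -0.99998304] [330.44827677 177.01200606]
cam wrist [0.49513771 0.1768795  0.034     ]
```

View pics/c4.png

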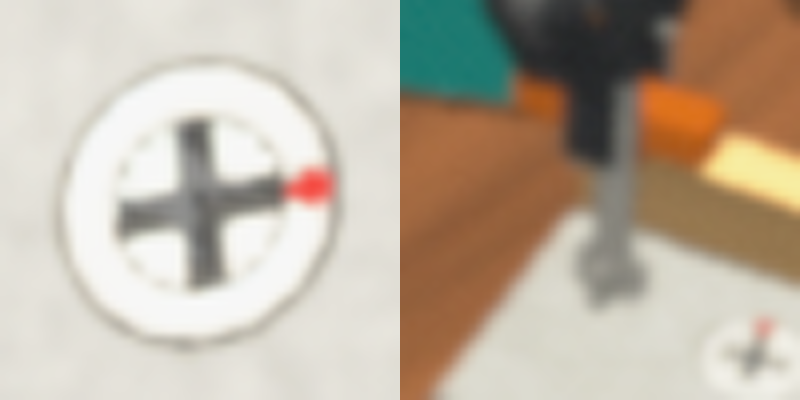

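```bash
python3 - <<'E'
from h import *
import pickle
c,s=pickle.load(open("w2.pkl","rb"))
g=lambda x,y:at_z("wrist",390+x/8,170+y/8,.034,c)[:2]
for a,b in[((118,220),(285,190)),((208,285),(195,122))]:
    d=g(*b)-g(*a);print(np.linalg.norm(d),np.arctan2(d[1],d[0]),(g(*a)+g(*b))/2)
print(g(200,203), "red", np.arctan2(*(g(312,187)-g(200,203))[::-1]))
t=cv2.imread("pics/t2.png");p=proj("top",np.array([.494,.1765,.034]));print(p)
# board edges in wrist: end-of-board cam other
print("other",at_z("wrist",220+12/2.2,80+254/2.2,.034,c))
E
```

```text
0.023755712637844876 1.9685316421497945 [0.49531486 0.17666764]
0.02302510995051684 -2.760817042048745 [0.49524922 0.17659227]
[0.49512849 0.176284  ] red 1.932217289267416
[266.44200917 209.08254562]
other [ 0.53903854 -0.02287244  0.034     ]
```

```bash
python3 - <<'E'
from h import *
import pickle
c1,s1=pickle.load(open("w1.pkl","rb"));c,s=pickle.load(open("w2.pkl","rb"))
b=at_z("wrist",321,205.5,.096,c1);print("bar w1",b)
g=np.array([.5419,-.3387,.096]);a=1.887;ty=np.array([np.cos(a),np.sin(a),0]);tz=np.array([np.cos(a-np.pi/2),np.sin(a-np.pi/2),0])
print("grip TCP minus wrist est: along y,z",(g-b)@ty,(g-b)@tz)
R=Ro.from_quat(s["tcp_rot"]).as_matrix();e=s["eef_pos"];print(R.round(3))
for v in (284,290,300): 
    p=at_z("wrist",220+228/2.2,80+v/2.2,e[2]-.002,c);print("bar end rel TCP (tool)",R.T@(p-e))
w=cv2.imread("pics/w2.png");m=(w[:,:,2]>180)&(w[:,:,0]<80)&(w[:,:,1]>70)&(w[:,:,1]<170)
ys,xs=np.nonzero(m[190:300,280:370]);print(xs.min()+280,xs.max()+280,ys.min()+190)
for y in range(208,250,6):
    r=np.nonzero(m[y])[0];r=r[(r>280)&(r<370)];print(y,r.min() if len(r) else 0,r.max() if len(r) else 0)
E
```

```text
bar w1 [ 0.53934463 -0.33959143  0.096     ]
grip TCP minus wrist est: along y,z 5.2611771111466606e-05 0.00270587816187563
[[ 0.002 -0.211  0.978]
 [-0.006  0.977  0.211]
 [-1.    -0.006  0.001]]
bar end rel TCP (tool) [ 0.00196039  0.00255997 -0.03560344]
bar end rel TCP (tool) [ 0.00196118  0.00256366 -0.03444208]
bar end rel TCP (tool) [ 0.0019625   0.00256987 -0.03249072]
305 339 216
208 0 0
214 0 0
220 307 338
226 305 339
232 306 339
238 306 339
244 307 339
```

Request:
play_rows(
  targets=[
    {"delta_pos": [0.01,0.035,0],"delta_rot": [0,0,0.02],"claw": 10},
    {"delta_pos": [0.02,0.07,-0.01],"delta_rot": [0,0,0.04],"claw": 10},
    {"delta_pos": [0.033,0.1,-0.03],"delta_rot": [0,0,0.054],"claw": 10},
    {"delta_pos": [0.033,0.117,-0.055],"delta_rot": [0,0,0.054],"claw": 10},
    {"delta_pos": [0.033,0.117,-0.08],"delta_rot": [0,0,0.054],"claw": 10},
    {"delta_pos": [0.033,0.117,-0.095],"delta_rot": [0,0,0.054],"claw": 10},
    {"delta_pos": [0.033,0.117,-0.095],"delta_rot": [0,0,0.054],"claw": 10},
    {"delta_pos": [0.033,0.117,-0.095],"delta_rot": [0,0,0.054],"claw": 10},
  ],
)

```text
time: 5.63
eef_pos: [0.5366, 0.1917, 0.1321]
tcp_rot: [-0.136, 0.695, 0.132, 0.694]
contact_force: [0.7, 0.1, -0.7]
opening: 0.179
```

```bash
python3 - <<'E'
from h import *
import pickle
c=ctrl.calibration("wrist");w=ctrl.read_camera("wrist");s=ctrl.get_state();pickle.dump((c,s),open("w3.pkl","wb"))
cv2.imwrite("pics/w3.png",w)
print(yaw(),s["eef_pos"],s["qpos"][5],s['contact_force'])
W=cv2.resize(w[120:270,240:400],None,fx=4,fy=4,interpolation=cv2.INTER_CUBIC)
cv2.imwrite("pics/c5.png",W)
E
```

```text
1.95138436266237 [0.53764899 0.19196964 0.13372851] -1.7803656433078454 [-0.022833    0.35003132 -0.56885834]
```

View pics/c5.png

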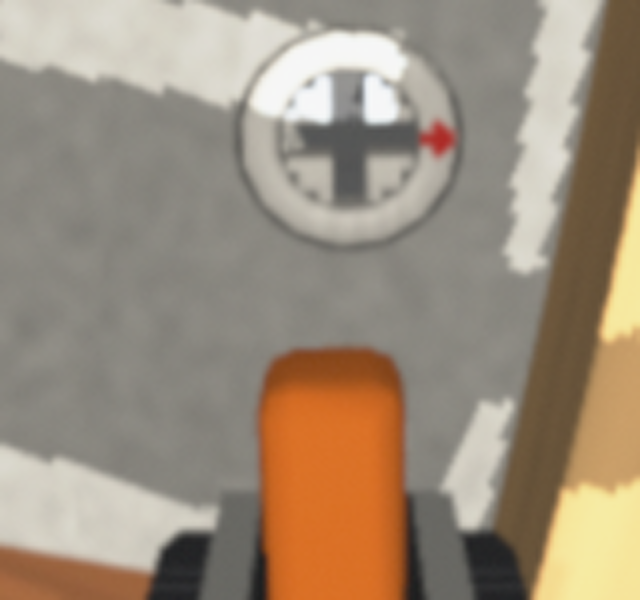

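```bash
python3 - <<'E'
from h import *
import pickle
c,s=pickle.load(open("w3.pkl","rb"));R=Ro.from_quat(s["tcp_rot"]).as_matrix();e=s["eef_pos"]
T=lambda x,y,z:at_z("wrist",240+x/4,120+y/4,z,c)
top=T(332.5,390,e[2]-.002);bot=T(332.5,348,e[2]-.020)
cam=(T(349,135.5,.034)+T(349.5,138,.034))/2
print("bar end tool",R.T@(top-e),R.T@(bot-e));print("cam",cam,"tool",R.T@(cam-e))
d=T(349,208,.034)-T(349.5,70,.034);print("slot ang",np.arctan2(d[1],d[0])%(np.pi/2),np.linalg.norm(d))
d=T(418,138,.034)-T(280,140,.034);print("slot ang",np.arctan2(d[1],d[0])%(np.pi/2),np.linalg.norm(d)); print("tool",yaw()%(np.pi/2))
off=R.T@(top-e);off=np.array([0,off[1],off[2]+.032]);print("TCP target",cam-R@off, (cam-R@off-e))
E
```

```text
bar end tool [ 0.00195252 -0.00045375 -0.03341164] [ 0.01995497 -0.00046056 -0.03205083]
cam [0.49525022 0.1769753  0.034     ] tool [ 0.0996477   0.00243863 -0.04508493]
slot ang 0.37919824451765777 0.024451858103750865
slot ang 0.39705695791285867 0.024107325544229775
tool 0.38058803586747336
TCP target [0.49639229 0.17792096 0.03399935] [-0.0412567  -0.01404868 -0.09972916]
```

Request:
play_rows(
  targets=[
    {"delta_pos": [-0.021,-0.007,-0.002],"delta_rot": [0,0,0],"claw": 10},
    {"delta_pos": [-0.0422,-0.0142,-0.006],"delta_rot": [0,0,0],"claw": 10},
    {"delta_pos": [-0.0422,-0.0142,-0.006],"delta_rot": [0,0,0],"claw": 10},
    {"delta_pos": [-0.0422,-0.0142,-0.006],"delta_rot": [0,0,0],"claw": 10},
    {"delta_pos": [-0.0422,-0.0142,-0.006],"delta_rot": [0,0,0],"claw": 10},
    {"delta_pos": [-0.0422,-0.0142,-0.006],"delta_rot": [0,0,0],"claw": 10},
    {"delta_pos": [-0.0422,-0.0142,-0.006],"delta_rot": [0,0,0],"claw": 10},
    {"delta_pos": [-0.0422,-0.0142,-0.006],"delta_rot": [0,0,0],"claw": 10},
  ],
)

```text
time: 6.35
eef_pos: [0.4963, 0.1779, 0.1283]
tcp_rot: [-0.136, 0.693, 0.132, 0.696]
contact_force: [0.1, -0.6, -1.7]
opening: 0.182
```

```bash
cat > st.py <<'E'
from h import *
s=ctrl.get_state();np.set_printoptions(precision=4,suppress=True)
print("t",round(s["time"],2),"yaw",round(yaw(),4),"p",s["eef_pos"],"ax",Ro.from_quat(s["tcp_rot"]).as_matrix()[:,0],"q6",s["qpos"][5],"F",s["contact_force"],"M",s["wrist_torque"],"op",s["opening"]*85.4)
E
python3 st.py
```

```text
t 6.35 yaw 1.9513 p [0.4963 0.1779 0.1283] ax [ 0.0049 -0.0049 -1.    ] q6 -1.7936758409190552 F [ 0.1384 -0.6119 -1.7136] M [-0.0251  0.0145  0.0052] op 15.581710867083094
```

Request:
play_rows(
  targets=[
    {"delta_pos": [-0.001,-0.0001,-0.002],"delta_rot": [0.0016,0.0016,0],"claw": 10},
    {"delta_pos": [-0.001,-0.0001,-0.004],"delta_rot": [0.0016,0.0016,0],"claw": 10},
    {"delta_pos": [-0.001,-0.0001,-0.006],"delta_rot": [0.0016,0.0016,0],"claw": 10},
    {"delta_pos": [-0.001,-0.0001,-0.008],"delta_rot": [0.0016,0.0016,0],"claw": 10},
    {"delta_pos": [-0.001,-0.0001,-0.01],"delta_rot": [0.0016,0.0016,0],"claw": 10},
    {"delta_pos": [-0.001,-0.0001,-0.012],"delta_rot": [0.0016,0.0016,0],"claw": 10},
    {"delta_pos": [-0.001,-0.0001,-0.012],"delta_rot": [0.0016,0.0016,0],"claw": 10},
    {"delta_pos": [-0.001,-0.0001,-0.012],"delta_rot": [0.0016,0.0016,0],"claw": 10},
  ],
)

```text
time: 7.02
eef_pos: [0.4953, 0.1776, 0.1161]
tcp_rot: [-0.134, 0.694, 0.134, 0.694]
contact_force: [0.1, -0.7, -0.5]
opening: 0.178
```

```bash
python3 st.py
```

```text
t 7.02 yaw 1.9514 p [0.4953 0.1776 0.1161] ax [-0.0003 -0.0002 -1.    ] q6 -1.7998412974441984 F [ 0.1094 -0.7329 -0.5342] M [-0.1965 -0.0354 -0.0091] op 15.166980445813488
```

Request:
play_rows(
  targets=[
    {"delta_pos": [0,0,-0.002],"delta_rot": [0,0,0],"claw": 10},
    {"delta_pos": [0,0,-0.004],"delta_rot": [0,0,0],"claw": 10},
    {"delta_pos": [0,0,-0.006],"delta_rot": [0,0,0],"claw": 10},
    {"delta_pos": [0,0,-0.008],"delta_rot": [0,0,0],"claw": 10},
    {"delta_pos": [0,0,-0.01],"delta_rot": [0,0,0],"claw": 10},
    {"delta_pos": [0,0,-0.01],"delta_rot": [0,0,0],"claw": 10},
    {"delta_pos": [0,0,-0.01],"delta_rot": [0,0,0],"claw": 10},
  ],
)

```text
time: 7.6
eef_pos: [0.4966, 0.1779, 0.108]
tcp_rot: [-0.134, 0.694, 0.134, 0.695]
contact_force: [-0.4, -0.9, 6.7]
opening: 0.177
```

```bash
python3 st.py
```

```text
t 7.6 yaw 1.9516 p [0.4966 0.1779 0.108 ] ax [ 0.0021  0.0001 -1.    ] q6 -1.7998782921029355 F [-0.4332 -0.8843  6.6908] M [-0.2979  0.1464  0.0474] op 15.120782759571654
```

The key bottomed at z 0.108 with 6.7 N, and the predicted floor was 0.108, so it is seated. First a free turn of about 1.05 rad clockwise.

Request:
play_rows(
  targets=[
    {"delta_pos": [0,0,-0.0005],"delta_rot": [0,0,0],"claw": 10},
    {"delta_pos": [0,0,-0.0005],"delta_rot": [0,0,0],"claw": 10},
    {"delta_pos": [0,0,-0.0005],"delta_rot": [0,0,0],"claw": 10},
    {"delta_pos": [0,0,-0.0005],"delta_rot": [0,0,-0.025],"claw": 10},
    {"delta_pos": [0,0,-0.0005],"delta_rot": [0,0,-0.05],"claw": 10},
    {"delta_pos": [0,0,-0.0005],"delta_rot": [0,0,-0.075],"claw": 10},
    {"delta_pos": [0,0,-0.0005],"delta_rot": [0,0,-0.1],"claw": 10},
    {"delta_pos": [0,0,-0.0005],"delta_rot": [0,0,-0.125],"claw": 10},
    {"delta_pos": [0,0,-0.0005],"delta_rot": [0,0,-0.15],"claw": 10},
    {"delta_pos": [0,0,-0.0005],"delta_rot": [0,0,-0.175],"claw": 10},
    {"delta_pos": [0,0,-0.0005],"delta_rot": [0,0,-0.2],"claw": 10},
    {"delta_pos": [0,0,-0.0005],"delta_rot": [0,0,-0.2],"claw": 10},
  ],
)

```text
time: 8.6
eef_pos: [0.4967, 0.1774, 0.1081]
tcp_rot: [0.087, 0.701, -0.089, 0.702]
contact_force: [-2.6, -2.8, 5.7]
opening: 0.181
```

```bash
python3 st.py
```

```text
t 8.6 yaw 1.3212 p [0.4967 0.1774 0.1081] ax [ 0.0016 -0.0024 -1.    ] q6 -1.1676097688062312 F [-2.5816 -2.7857  5.6751] M [-0.6045  0.3289 -0.0822] op 15.496294003141792
```

Request:
play_rows(
  targets=[
    {"delta_pos": [0,0,0],"delta_rot": [0,0,-0.02],"claw": 10},
    {"delta_pos": [0,0,0],"delta_rot": [0,0,-0.04],"claw": 10},
    {"delta_pos": [0,0,0],"delta_rot": [0,0,-0.06],"claw": 10},
    {"delta_pos": [0,0,0],"delta_rot": [0,0,-0.08],"claw": 10},
    {"delta_pos": [0,0,0],"delta_rot": [0,0,-0.1],"claw": 10},
    {"delta_pos": [0,0,0],"delta_rot": [0,0,-0.12],"claw": 10},
  ],
)

```text
time: 9.1
eef_pos: [0.4963, 0.1771, 0.1081]
tcp_rot: [0.217, 0.672, -0.22, 0.673]
contact_force: [-2.0, -1.9, 4.0]
opening: 0.179
```

```bash
echo 'print("eff",s["joint_efforts"][5])'>>st.py; python3 st.py;  python3 - <<'E'
from h import *
im=ctrl.read_camera("top");cv2.imwrite("pics/t4.png",im);sc=ctrl.read_camera("scene");cv2.imwrite("pics/s4.png",sc)
S=cv2.resize(sc[150:280,260:400],None,fx=5,fy=5,interpolation=cv2.INTER_CUBIC)[:600]
cv2.imwrite("pics/c6.png",S)
E
```

```text
t 9.1 yaw 0.9421 p [0.4963 0.1771 0.1081] ax [-0.0011 -0.004  -1.    ] q6 -0.7876167764362967 F [-2.041  -1.893   3.9859] M [-0.5163  0.5207  0.0815] op 15.314487921482801
eff -0.27961526066064835
```

View pics/c6.png

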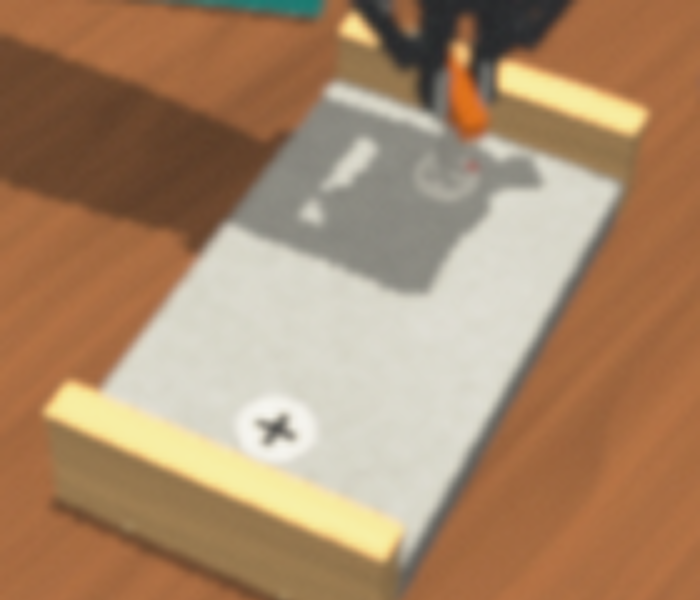

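The red arrow is now on the cam's right side at crop (470,165), so the cam is turning with the key. The arrow is about 0.84 rad past the leg. From here I'll step and hold while watching the torque.

Request:
play_rows(
  targets=[
    {"delta_pos": [0,0,0],"delta_rot": [0,0,-0.02],"claw": 10},
    {"delta_pos": [0,0,0],"delta_rot": [0,0,-0.04],"claw": 10},
    {"delta_pos": [0,0,0],"delta_rot": [0,0,-0.06],"claw": 10},
    {"delta_pos": [0,0,0],"delta_rot": [0,0,-0.06],"claw": 10},
    {"delta_pos": [0,0,0],"delta_rot": [0,0,-0.06],"claw": 10},
    {"delta_pos": [0,0,0],"delta_rot": [0,0,-0.06],"claw": 10},
  ],
)

```text
time: 9.7
eef_pos: [0.496, 0.1771, 0.1081]
tcp_rot: [0.278, 0.65, -0.281, 0.649]
contact_force: [-1.9, -1.0, 4.5]
opening: 0.178
```

```bash
python3 st.py
```

```text
t 9.7 yaw 0.7581 p [0.496  0.1771 0.1081] ax [-0.0026 -0.0036 -1.    ] q6 -0.6042263137143931 F [-1.8502 -1.0018  4.5096] M [-0.4002  0.581  -0.0217] op 15.162779091792107
eff 0.024039233685471117
```

Request:
play_rows(
  targets=[
    {"delta_pos": [0,0,0],"delta_rot": [0,0,-0.015],"claw": 10},
    {"delta_pos": [0,0,0],"delta_rot": [0,0,-0.03],"claw": 10},
    {"delta_pos": [0,0,0],"delta_rot": [0,0,-0.03],"claw": 10},
    {"delta_pos": [0,0,0],"delta_rot": [0,0,-0.03],"claw": 10},
    {"delta_pos": [0,0,0],"delta_rot": [0,0,-0.03],"claw": 10},
  ],
)

```text
time: 10.12
eef_pos: [0.496, 0.1772, 0.1081]
tcp_rot: [0.308, 0.636, -0.311, 0.635]
contact_force: [-2.4, -1.4, 4.7]
opening: 0.18
```

```bash
python3 st.py
```

```text
t 10.12 yaw 0.6654 p [0.496  0.1772 0.1081] ax [-0.0031 -0.0034 -1.    ] q6 -0.5118454943179205 F [-2.3683 -1.4463  4.7313] M [-0.3704  0.5209  0.0442] op 15.335320713571939
eff 0.0313454435672611
```

Request:
play_rows(
  targets=[
    {"delta_pos": [0,0,0],"delta_rot": [0,0,-0.01],"claw": 10},
    {"delta_pos": [0,0,0],"delta_rot": [0,0,-0.02],"claw": 10},
    {"delta_pos": [0,0,0],"delta_rot": [0,0,-0.02],"claw": 10},
    {"delta_pos": [0,0,0],"delta_rot": [0,0,-0.02],"claw": 10},
    {"delta_pos": [0,0,0],"delta_rot": [0,0,-0.02],"claw": 10},
  ],
)

```text
time: 10.53
eef_pos: [0.4959, 0.1772, 0.1081]
tcp_rot: [0.327, 0.627, -0.33, 0.625]
contact_force: [-3.0, -1.1, 4.6]
opening: 0.176
```

```bash
python3 st.py
```

```text
t 10.53 yaw 0.6036 p [0.4959 0.1772 0.1081] ax [-0.0034 -0.0031 -1.    ] q6 -0.45039003802208943 F [-3.0158 -1.068   4.6028] M [-0.3027  0.5723  0.0991] op 15.02020890991889
eff 0.055286313872784376
```

Request:
play_rows(
  targets=[
    {"delta_pos": [0,0,0],"delta_rot": [0,0,-0.01],"claw": 10},
    {"delta_pos": [0,0,0],"delta_rot": [0,0,-0.02],"claw": 10},
    {"delta_pos": [0,0,0],"delta_rot": [0,0,-0.02],"claw": 10},
    {"delta_pos": [0,0,0],"delta_rot": [0,0,-0.02],"claw": 10},
    {"delta_pos": [0,0,0],"delta_rot": [0,0,-0.02],"claw": 10},
  ],
)

```text
time: 10.95
eef_pos: [0.4959, 0.1772, 0.1081]
tcp_rot: [0.346, 0.616, -0.35, 0.615]
contact_force: [-2.8, -1.3, 4.4]
opening: 0.177
```

```bash
python3 st.py
```

```text
t 10.95 yaw 0.5417 p [0.4959 0.1772 0.1081] ax [-0.0038 -0.0028 -1.    ] q6 -0.38875436680506903 F [-2.7668 -1.3006  4.4433] M [-0.286   0.5238  0.0854] op 15.108078570016735
eff 0.05318510695360601
```

Request:
play_rows(
  targets=[
    {"delta_pos": [0,0,0],"delta_rot": [0,0,-0.01],"claw": 10},
    {"delta_pos": [0,0,0],"delta_rot": [0,0,-0.02],"claw": 10},
    {"delta_pos": [0,0,0],"delta_rot": [0,0,-0.02],"claw": 10},
    {"delta_pos": [0,0,0],"delta_rot": [0,0,-0.02],"claw": 10},
    {"delta_pos": [0,0,0],"delta_rot": [0,0,-0.02],"claw": 10},
  ],
)

```text
time: 11.37
eef_pos: [0.4959, 0.1772, 0.1081]
tcp_rot: [0.365, 0.605, -0.368, 0.604]
contact_force: [-3.1, -1.7, 4.9]
opening: 0.177
```

```bash
python3 st.py
```

```text
t 11.37 yaw 0.4796 p [0.4959 0.1772 0.1081] ax [-0.0039 -0.0024 -1.    ] q6 -0.3270879578366931 F [-3.094  -1.7337  4.9184] M [-0.2582  0.614   0.0485] op 15.092751392264033
eff 0.05278931697830558
```

Request:
play_rows(
  targets=[
    {"delta_pos": [0,0,0],"delta_rot": [0,0,-0.01],"claw": 10},
    {"delta_pos": [0,0,0],"delta_rot": [0,0,-0.015],"claw": 10},
    {"delta_pos": [0,0,0],"delta_rot": [0,0,-0.015],"claw": 10},
    {"delta_pos": [0,0,0],"delta_rot": [0,0,-0.015],"claw": 10},
    {"delta_pos": [0,0,0],"delta_rot": [0,0,-0.015],"claw": 10},
  ],
)

```text
time: 11.78
eef_pos: [0.4959, 0.1772, 0.1081]
tcp_rot: [0.379, 0.597, -0.382, 0.595]
contact_force: [-2.4, -1.5, 5.4]
opening: 0.18
```

```bash
python3 st.py
```

```text
t 11.78 yaw 0.4331 p [0.4959 0.1772 0.1081] ax [-0.0041 -0.0023 -1.    ] q6 -0.2807486787941106 F [-2.3943 -1.4601  5.4102] M [-0.2465  0.5553  0.0551] op 15.332174032731357
eff 0.09796366794034839
```

Request:
play_rows(
  targets=[
    {"delta_pos": [0,0,0],"delta_rot": [0,0,-0.01],"claw": 10},
    {"delta_pos": [0,0,0],"delta_rot": [0,0,-0.02],"claw": 10},
    {"delta_pos": [0,0,0],"delta_rot": [0,0,-0.02],"claw": 10},
    {"delta_pos": [0,0,0],"delta_rot": [0,0,-0.02],"claw": 10},
    {"delta_pos": [0,0,0],"delta_rot": [0,0,-0.02],"claw": 10},
  ],
)

```text
time: 12.2
eef_pos: [0.4959, 0.1773, 0.1081]
tcp_rot: [0.398, 0.585, -0.401, 0.583]
contact_force: [-2.8, -0.4, 5.3]
opening: 0.178
```

```bash
python3 st.py
```

```text
t 12.2 yaw 0.3709 p [0.4959 0.1773 0.1081] ax [-0.0043 -0.0018 -1.    ] q6 -0.21899199096722324 F [-2.7515 -0.4159  5.2808] M [-0.2266  0.5544  0.0823] op 15.2009274623128
eff 0.06297859596088529
```

Request:
play_rows(
  targets=[
    {"delta_pos": [0,0,0],"delta_rot": [0,0,-0.01],"claw": 10},
    {"delta_pos": [0,0,0],"delta_rot": [0,0,-0.02],"claw": 10},
    {"delta_pos": [0,0,0],"delta_rot": [0,0,-0.02],"claw": 10},
    {"delta_pos": [0,0,0],"delta_rot": [0,0,-0.02],"claw": 10},
    {"delta_pos": [0,0,0],"delta_rot": [0,0,-0.02],"claw": 10},
  ],
)

```text
time: 12.62
eef_pos: [0.4959, 0.1773, 0.1081]
tcp_rot: [0.416, 0.572, -0.419, 0.57]
contact_force: [-3.2, -1.1, 4.9]
opening: 0.181
```

```bash
python3 st.py
```

```text
t 12.62 yaw 0.3088 p [0.4959 0.1773 0.1081] ax [-0.0044 -0.0015 -1.    ] q6 -0.15726076392683896 F [-3.218  -1.0779  4.8641] M [-0.1918  0.5782  0.0596] op 15.466546230637919
eff 0.06514781853184104
```

Arrow at 1.47 past the leg and still loose (about 0.07 N m).

Request:
play_rows(
  targets=[
    {"delta_pos": [0,0,0],"delta_rot": [0,0,-0.01],"claw": 10},
    {"delta_pos": [0,0,0],"delta_rot": [0,0,-0.02],"claw": 10},
    {"delta_pos": [0,0,0],"delta_rot": [0,0,-0.02],"claw": 10},
    {"delta_pos": [0,0,0],"delta_rot": [0,0,-0.02],"claw": 10},
    {"delta_pos": [0,0,0],"delta_rot": [0,0,-0.02],"claw": 10},
  ],
)

```text
time: 13.03
eef_pos: [0.4959, 0.1773, 0.1081]
tcp_rot: [0.433, 0.559, -0.436, 0.557]
contact_force: [-2.3, -0.6, 5.7]
opening: 0.181
```

```bash
python3 st.py
```

```text
t 13.03 yaw 0.2468 p [0.4959 0.1773 0.1081] ax [-0.0045 -0.0011 -1.    ] q6 -0.09561818320660873 F [-2.32   -0.5952  5.6915] M [-0.1905  0.631   0.0512] op 15.467456160095272
eff 0.07302038837224245
```

Request:
play_rows(
  targets=[
    {"delta_pos": [0,0,0],"delta_rot": [0,0,-0.01],"claw": 10},
    {"delta_pos": [0,0,0],"delta_rot": [0,0,-0.02],"claw": 10},
    {"delta_pos": [0,0,0],"delta_rot": [0,0,-0.02],"claw": 10},
    {"delta_pos": [0,0,0],"delta_rot": [0,0,-0.02],"claw": 10},
    {"delta_pos": [0,0,0],"delta_rot": [0,0,-0.02],"claw": 10},
  ],
)

```text
time: 13.45
eef_pos: [0.4959, 0.1774, 0.1081]
tcp_rot: [0.451, 0.545, -0.453, 0.543]
contact_force: [-2.7, -0.6, 4.5]
opening: 0.178
```

```bash
python3 st.py
```

```text
t 13.45 yaw 0.1847 p [0.4959 0.1774 0.1081] ax [-0.0045 -0.0007 -1.    ] q6 -0.033976636818633214 F [-2.7092 -0.6314  4.4627] M [-0.173   0.6311  0.1297] op 15.226866635003859
eff 0.07480202475562692
```

Request:
play_rows(
  targets=[
    {"delta_pos": [0,0,0],"delta_rot": [0,0,-0.01],"claw": 10},
    {"delta_pos": [0,0,0],"delta_rot": [0,0,-0.015],"claw": 10},
    {"delta_pos": [0,0,0],"delta_rot": [0,0,-0.015],"claw": 10},
    {"delta_pos": [0,0,0],"delta_rot": [0,0,-0.015],"claw": 10},
    {"delta_pos": [0,0,0],"delta_rot": [0,0,-0.015],"claw": 10},
  ],
)

```text
time: 13.87
eef_pos: [0.4959, 0.1774, 0.1081]
tcp_rot: [0.463, 0.534, -0.465, 0.532]
contact_force: [-1.6, -0.4, 4.9]
opening: 0.181
```

```bash
python3 st.py
```

```text
t 13.87 yaw 0.1382 p [0.4959 0.1774 0.1081] ax [-0.0045 -0.0005 -1.    ] q6 0.012343687411059926 F [-1.591  -0.4385  4.8777] M [-0.2285  0.6228  0.1275] op 15.446983578417594
eff 0.13005008921027184
```

Request:
play_rows(
  targets=[
    {"delta_pos": [0,0,0],"delta_rot": [0,0,-0.01],"claw": 10},
    {"delta_pos": [0,0,0],"delta_rot": [0,0,-0.015],"claw": 10},
    {"delta_pos": [0,0,0],"delta_rot": [0,0,-0.015],"claw": 10},
    {"delta_pos": [0,0,0],"delta_rot": [0,0,-0.015],"claw": 10},
    {"delta_pos": [0,0,0],"delta_rot": [0,0,-0.015],"claw": 10},
  ],
)

```text
time: 14.28
eef_pos: [0.4959, 0.1774, 0.1081]
tcp_rot: [0.475, 0.524, -0.478, 0.521]
contact_force: [-3.4, -0.8, 4.6]
opening: 0.176
```

```bash
python3 st.py
```

```text
t 14.28 yaw 0.0915 p [0.4959 0.1774 0.1081] ax [-0.0046 -0.0002 -1.    ] q6 0.05871975398794867 F [-3.3814 -0.7865  4.6049] M [-0.1198  0.5776  0.1297] op 15.055280960467464
eff 0.18243984784930944
```

```bash
cat > tq.py <<'E'
from h import *
L=[]
for i in range(6):
    s=ctrl.get_state();L.append([s["wrist_torque"][2],s["joint_efforts"][5]]);im=ctrl.read_camera("scene")
L=np.array(L);print("t",round(s["time"],2),"yaw",round(yaw(),4),"past",round(1.783-yaw(),3),"Mz %.3f sd %.3f eff %.3f"%(L[:,0].mean(),L[:,0].std(),L[:,1].mean()),s["eef_pos"],s["contact_force"])
E
python3 tq.py
```

```text
t 14.53 yaw 0.0911 past 1.692 Mz 0.164 sd 0.018 eff 0.186 [0.49584584 0.1773794  0.10809629] [-3.23835997 -0.53481663  3.86548189]
```

Request:
play_rows(
  targets=[
    {"delta_pos": [0,0,0],"delta_rot": [0,0,-0.01],"claw": 10},
    {"delta_pos": [0,0,0],"delta_rot": [0,0,-0.01],"claw": 10},
    {"delta_pos": [0,0,0],"delta_rot": [0,0,-0.01],"claw": 10},
  ],
)

```text
time: 14.83
eef_pos: [0.4958, 0.1774, 0.1081]
tcp_rot: [0.484, 0.516, -0.486, 0.514]
contact_force: [-2.7, 0.1, 6.1]
opening: 0.177
```

```bash
python3 tq.py
```

```text
t 15.08 yaw 0.0599 past 1.723 Mz 0.181 sd 0.021 eff 0.181 [0.4958448  0.17741905 0.10809859] [-3.36747077  0.22321485  5.00427965]
```

Request:
play_rows(
  targets=[
    {"delta_pos": [0,0,0],"delta_rot": [0,0,-0.01],"claw": 10},
    {"delta_pos": [0,0,0],"delta_rot": [0,0,-0.01],"claw": 10},
    {"delta_pos": [0,0,0],"delta_rot": [0,0,-0.01],"claw": 10},
  ],
)

```text
time: 15.38
eef_pos: [0.4958, 0.1774, 0.1081]
tcp_rot: [0.492, 0.508, -0.494, 0.506]
contact_force: [-1.6, -1.1, 5.0]
opening: 0.177
```

```bash
python3 tq.py
```

```text
t 15.63 yaw 0.0287 past 1.754 Mz 0.198 sd 0.029 eff 0.196 [0.49583631 0.17741169 0.10807754] [-2.8946231  -0.8054758   5.66119297]
```

Request:
play_rows(
  targets=[
    {"delta_pos": [0,0,0],"delta_rot": [0,0,-0.01],"claw": 10},
    {"delta_pos": [0,0,0],"delta_rot": [0,0,-0.01],"claw": 10},
    {"delta_pos": [0,0,0],"delta_rot": [0,0,-0.01],"claw": 10},
  ],
)

```text
time: 15.93
eef_pos: [0.4959, 0.1774, 0.1081]
tcp_rot: [-0.499, -0.501, 0.502, -0.498]
contact_force: [-2.9, -0.7, 3.9]
opening: 0.179
```

```bash
python3 tq.py
```

```text
t 16.18 yaw -0.0026 past 1.786 Mz 0.187 sd 0.021 eff 0.187 [0.49585288 0.17744908 0.10809229] [-3.34566711  0.21519351  3.96418103]
```

Request:
play_rows(
  targets=[
    {"delta_pos": [0,0,0],"delta_rot": [0,0,-0.01],"claw": 10},
    {"delta_pos": [0,0,0],"delta_rot": [0,0,-0.01],"claw": 10},
    {"delta_pos": [0,0,0],"delta_rot": [0,0,-0.01],"claw": 10},
  ],
)

```text
time: 16.48
eef_pos: [0.4958, 0.1775, 0.1081]
tcp_rot: [-0.507, -0.493, 0.509, -0.49]
contact_force: [-2.1, 0.2, 4.8]
opening: 0.18
```

```bash
python3 tq.py
```

```text
t 16.73 yaw -0.0338 past 1.817 Mz 0.241 sd 0.015 eff 0.257 [0.49583128 0.17745463 0.10811502] [-3.12658501 -0.19124779  4.33877029]
```

Request:
play_rows(
  targets=[
    {"delta_pos": [0,0,0],"delta_rot": [0,0,-0.008],"claw": 10},
    {"delta_pos": [0,0,0],"delta_rot": [0,0,-0.008],"claw": 10},
    {"delta_pos": [0,0,0],"delta_rot": [0,0,-0.008],"claw": 10},
  ],
)

```text
time: 17.03
eef_pos: [0.4958, 0.1775, 0.1081]
tcp_rot: [-0.513, -0.486, 0.516, -0.484]
contact_force: [-3.0, -0.9, 5.2]
opening: 0.182
```

```bash
python3 tq.py
```

```text
t 17.28 yaw -0.0588 past 1.842 Mz 0.357 sd 0.022 eff 0.349 [0.49581494 0.17745057 0.10808598] [-2.47570233 -0.44312677  4.74045843]
```

Held torque rose sharply from 0.19 to 0.24 to 0.35 N m, so the joint is firmly tight. Now release and back off straight up.

Request:
play_rows(
  targets=[
    {"delta_pos": [0,0,0],"delta_rot": [0,0,0],"claw": 20},
    {"delta_pos": [0,0,0],"delta_rot": [0,0,0],"claw": 26},
    {"delta_pos": [0,0,0],"delta_rot": [0,0,0],"claw": 34},
    {"delta_pos": [0,0,0],"delta_rot": [0,0,0],"claw": 40},
    {"delta_pos": [0,0,0],"delta_rot": [0,0,0],"claw": 40},
    {"delta_pos": [0,0,0],"delta_rot": [0,0,0],"claw": 40},
    {"delta_pos": [0,0,0.005],"delta_rot": [0,0,0],"claw": 40},
    {"delta_pos": [0,0,0.015],"delta_rot": [0,0,0],"claw": 40},
    {"delta_pos": [0,0,0.03],"delta_rot": [0,0,0],"claw": 40},
    {"delta_pos": [0,0,0.05],"delta_rot": [0,0,0],"claw": 40},
    {"delta_pos": [0,0,0.08],"delta_rot": [0,0,0],"claw": 40},
    {"delta_pos": [0,0,0.11],"delta_rot": [0,0,0],"claw": 40},
    {"delta_pos": [0,-0.03,0.13],"delta_rot": [0,0,0],"claw": 40},
    {"delta_pos": [0,-0.07,0.13],"delta_rot": [0,0,0],"claw": 40},
    {"delta_pos": [0,-0.1,0.13],"delta_rot": [0,0,0],"claw": 40},
    {"delta_pos": [0,-0.1,0.13],"delta_rot": [0,0,0],"claw": 40},
    {"delta_pos": [0,-0.1,0.13],"delta_rot": [0,0,0],"claw": 40},
    {"delta_pos": [0,-0.1,0.13],"delta_rot": [0,0,0],"claw": 40},
  ],
)

```text
time: 18.83
eef_pos: [0.4959, 0.0777, 0.2387]
tcp_rot: [-0.514, -0.486, 0.515, -0.484]
contact_force: [-0.1, 0.7, -0.4]
opening: 0.47
```

```bash
python3 st.py; python3 - <<'E'
from h import *
c=ctrl.calibration("wrist");w=ctrl.read_camera("wrist");sc=ctrl.read_camera("scene");t=ctrl.read_camera("top")
for n,i in(("w5",w),("s5",sc),("t5",t)):cv2.imwrite(f"pics/{n}.png",i)
p=proj("wrist",np.array([.495,.177,.106]),c);print(p)
u=int(np.clip(p[0],70,570));v=int(np.clip(p[1],70,330))
W=cv2.resize(w[v-70:v+70,u-70:u+70],(400,400),interpolation=cv2.INTER_CUBIC)
S=cv2.resize(sc[140:240,280:380],(400,400),interpolation=cv2.INTER_CUBIC)
cv2.imwrite("pics/c7.png",np.hstack([W,S]))
E
```

```text
t 18.83 yaw -0.0593 p [0.4959 0.0777 0.2387] ax [-0.0038  0.0011 -1.    ] q6 0.011527046786639088 F [-0.119   0.6505 -0.4303] M [ 0.0005 -0.0471 -0.0186] op 40.10967533441572
eff -0.0013123326425557025
[315.89859527  79.14533854]
```

View pics/c7.png

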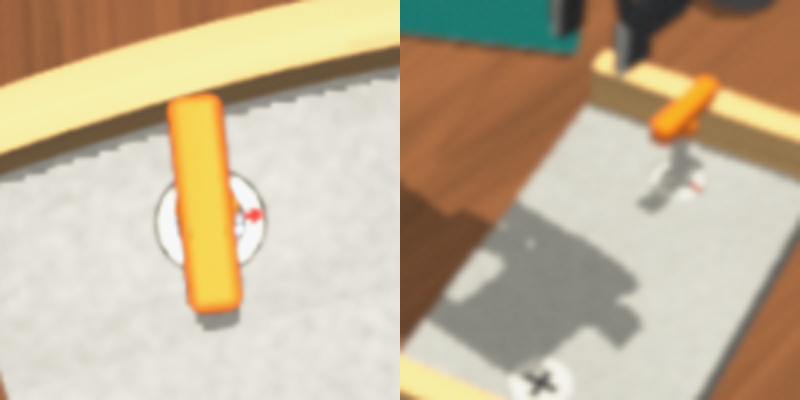

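The key stands upright in the cam within 2 px of where it should be. The arrow points along +x, about 1.84 rad past the leg, and the leg is up against the board. I'll compare the other items before and after, then hand in.

```bash
python3 - <<'E'
from h import *
a=cv2.imread("pics/top0.png");b=cv2.imread("pics/t5.png")
for n,(u,v,r) in dict(spare=(471,224,11),spool=(433,146,14),driver=(198,165,24),flask=(168,249,24)).items():
    T=a[v-r:v+r,u-r:u+r];m=cv2.matchTemplate(b[v-r-8:v+r+8,u-r-8:u+r+8],T,cv2.TM_CCOEFF_NORMED);_,s,_,l=cv2.minMaxLoc(m);print(n,round(s,3),l[0]-8,l[1]-8)
print(ctrl.sign_off())
E
```

```text
spare 1.0 0 0
spool 1.0 0 0
driver 1.0 0 0
flask 0.999 0 0
the job is handed in; nothing more can be done
None
```

The job is handed in. The orange key is standing in the red-arrow cam, and by the torque reading the joint is firmly tight.

- **Key:** I lifted it from the stand and seated it in the cam. It stopped on the socket floor with the TCP at 0.108 m, as predicted. I then let go and backed the arm away.
- **Tightening:** I turned the cam clockwise in small steps to about 1.84 rad past arrow-at-the-leg. Held torque stayed near 0.19 N m, then rose to 0.24 and 0.35 N m. That is inside the 0.2–0.4 range for firmly tight, so I stopped.
- **Last checks:** After release, the pictures show the key upright and within 2 px of its expected place, with the arrow where I left it. The spare key, spool, screwdriver and flask show no shift in the top view. About 19 s of the 64 s had gone.
- **Not measured directly:** I judged the leg gap and the clamping force from the torque rise and the pictures only. The top and wrist cameras disagreed by about 1.5 mm on the cam's position; I used the wrist camera's value and the key went in first time.

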